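# Walk the step link along the setting rail and lock it

### The arm

A 7-joint arm with a two-finger parallel gripper is mounted at the origin on a cart in front of the work surface, level with it; the furniture and walls round the work are solid. World frame = base frame: x ahead of the robot, y to its left, z up, the work surface at z = 0. Lengths are in m, angles in rad, forces in N, time in s.
With the tool pointing down it reaches from about 0.425 to 0.925 m from the base axis. Payload 6.8 kg.
Tool frame: the origin (TCP) lies on the mounting face of the last link; the fingertips stand 173 mm ahead of it and the grasp point (between the pads) lies 155 mm ahead of it (arm.tcp_to_grasp is the distance from the TCP to the grasp point, in m); z points along the fingers, y is the line along which they close (so a half turn about z gives the same grasp; the last joint's range is limited). The gripper opens to 85 mm and grips with 20 to 120 N. Pads are 22 mm wide; open, the fingers measure 114 mm over their backs; the gripper's body (76 mm by 85 mm) begins 54 mm behind the grasp point. The pads swing forward as they close: fully open they stand 13 mm farther back than shut.
Start: joints at [-1.227, 0.477, 0.022, 1.555, -0.011, 1.109, -0.083], TCP at [0.295, 0.607, 0.405] pointing down, gripper open.
Joint ranges: [-2.96, 2.96], [-0.34, 2.1], [-1.41, 1.46], [0.24, 2.44], [-1.37, 4.51], [0.17, 1.92], [-2.96, 2.96]. Speed limits (rad/s): [2.39, 2.39, 3.14, 3.14, 3.14, 3.14, 3.14].

### API

Orientations are given as a unit quaternion [x, y, z, w].
In Python, from bench import monitor, optics, workorder, arm gives the robot as it stands. The module is installed in compiled form; this text tells all that it offers.
- The arm moves only by the tool jog_arm, never from a script. Its argument "motion" is one flat list of numbers, 5 for each row, row after row: the shift along the world's x, y, z in mm, then the turn about the world's z in rad, then the closure in counts, from 0 (fully open) to 255 (shut). A call has exactly 8 rows; each row is the pose to reach, as a shift and turn from the pose commanded when the call began; what a row does not reach only later rows make up. A row lasts 1/10 s, in which the tool goes at most 50 mm and 8.59 degrees, less where a joint would pass 70% of its speed; a pose out of reach is approached as far as the arm can. A call with a gripper value outside its range is refused whole. The fingers move at their own pace and stop on an object; "force" is the grip in N (left out, the last holds). Time passes only in rows, so rows that repeat a pose let the fingers close, or fill a call up. It gives the time, the measured TCP pose, the force, the opening and the grip force at its end, in the units of the state.
- monitor.read_state(): the state, without advancing time (a new reading comes with each control period).
- optics.capture(name): name is "side" or "top" or "wrist"; returns the picture (384x512x3 uint8, red, green, blue); there is no depth.
- optics.get_calibration(name): a dict with "K" (3x3 intrinsics, pixels), "T" (4x4, takes a point from camera to world coordinates); the wrist camera has in their place "tool_from_camera" (4x4, takes a point from camera to tool coordinates, whose origin is the TCP and whose axes are the flange's). Camera axes: x right, y down, z forward; pixel columns grow to the right and rows downward; lengths in m; the calibration is good to about 2 mm. A picture is of the moment at which its call begins: read the wrist's pose just before it. get_calibration takes no time and is no camera call.
- workorder.finish_job(): hands the job in; it is judged then, once.
The state is a dict: "time_s": time; "joint_pos": joint angles; "joint_vel": joint speeds; "joint_torque": joint torques, N m; "eef_pos": TCP position; "orientation": TCP orientation; "wrist_force": force on the tool from outside, world axes, zero at the start; "ft_torque": the same for the moment, N m; "opening": finger opening in m; "grasp_force": force on a finger pad.
Only numpy, scipy, OpenCV 4.12 (cv2) and the standard library are available. Lean on these libraries where they do the work, as an engineer would, in place of code of your own. Each camera call takes 0.05 s, during which the arm holds its last target. There are 200 camera calls.

### The job

The steel step link lies with its two cross pins in the first two V cradles of the setting rail, at the end away from the keeper. Walk it end over end into the last two cradles: swing it up and over twice, each time about the pin that stays in its cradle, so that the two pins are never both lifted out together, and let it down each time without dropping it. Then slide the keeper fully home over the end pin, let go, and leave the oil can, tin, tape measure and level standing where they are.

Things in the scene. Friction and masses are not known exactly. Their poses are not given: they have to be found in the camera images.
- rail: Setting rail, fixed to the bench: aluminium base 570 x 62 x 12 mm with four dark steel V cradles in a row 130 mm apart and a keeper on a pedestal at one end. Origin on the bench midway between cradles 2 and 3; x along the rail from cradle 1 to the keeper (roughly world +y, the robot's left), y across it, z up. Base: x -250 to +320 mm. Pedestal: 38 mm wide, begins 32 mm past cradle 4.
- cradle1 (a point): Where a pin's middle lies when seated in cradle 1 (farthest from the keeper): 60 mm above the bench, rail x = -195 mm. Each cradle is a pair of 8 mm thick, 90 degree V plates with an 18 mm gap between them for the link, 34 mm over the outsides; the V's mouth is 37 mm wide, its top 66 mm above the bench.
- cradle2 (a point): The same for cradle 2, rail x = -65 mm.
- cradle3 (a point): The same for cradle 3, rail x = +65 mm.
- cradle4 (a point): The same for cradle 4 (next to the keeper), rail x = +195 mm.
- link: Step link, loose, 0.3 to 0.6 kg: steel bar 12 mm wide, 15 mm deep, with a 22 mm round eye at each end and a cross pin through each eye, pins 130 mm apart. Origin at its centre, x from pin_a to pin_b, y along the pins. Pins are 18 mm in diameter, 46 mm long over all: 6 mm stand out past the cradle on each side, ending in flat 12 mm stubs. The link can swing below a held pin, clear of the gripper.
- pin_a (a point): Middle of the pin that starts in cradle 1. Pinched from above across its two end faces, a pin turns between the fingers, with some friction, as the link swings about the other pin.
- pin_b (a point): Middle of the pin that starts in cradle 2.
- keeper (a joint): Slide of the keeper (steel tongue 26 mm wide, 6 mm thick, with a black knob), in m: 0 drawn back, 0.045 fully home, moving along the rail's -x towards cradle 4; about 2 N of friction, stays where left. Starts at 0 to 0.008. Home, the tongue covers the pin in cradle 4 with 4.5 mm of air above it; at the start its tip is 25 to 33 mm short of that pin's axis.
- keeper_knob (a point): On the axis of the keeper's upright round black knob (22 mm diameter, 30 mm tall), 12 mm below its top, at 103.5 mm above the bench; the tongue's upper face lies 24 mm and the guide strips' tops beside it 22 mm lower than this point. 62 mm behind the tongue's tip. Moves with the keeper.
- oil_can: Small metal oil can, bystander, 79 x 81 x 152 mm, origin under its centre.
- open_tin: Open tin, bystander, 66 mm diameter, 94 mm tall, origin under its centre.
- tape_measure: Tape measure, bystander, 77 x 83 x 35 mm, origin under its centre.
- torpedo_level: Torpedo level standing on edge, bystander, 225 x 28 x 38 mm, origin under its centre, x along it.

How it is judged:
By the outcome, as a careful person would: the job done as asked, in the order asked, and still so for the second after the job is handed in, with the robot touching nothing.
It also fails if it takes over 72 s, if anything falls off the work surface, if the arm or the gripper's body presses on something with over 40 N, if the wrist force passes 120 N, or if a joint passes its speed limit or range.

## Working session

There is one attempt and no reset: what is moved stays moved. The work goes in short steps, Python scripts to look and compute and a tool call to move; the robot and the scene stay as the last step left them, time stands still between calls to the robot, and variables do not carry over. Pictures are saved under pics/ and viewed, at most 12 in all, crops included, and the job is handed in when it is done.

Besides the shell and the picture viewer there is one more tool, called after ">>>" in YAML: its name, and indented under it one key for each argument. jog_arm: Moves the arm, as the interface text tells. Its arguments: {"type":"object","properties":{"motion":{"type":"array","items":{"type":"number"}},"force":{"type":"number"}},"required":["motion"]}

```bash
mkdir -p pics; cat > h.py <<'E'
import numpy as np, cv2
from bench import monitor, optics, workorder, arm
def snap(n,f):
    im=optics.capture(n); cv2.imwrite('pics/'+f,im[:,:,::-1]); return im
def ray(n,uv,st=None):
    c=optics.get_calibration(n); K=np.array(c['K'])
    if 'T' in c: T=np.array(c['T'])
    else:
        from scipy.spatial.transform import Rotation as R
        W=np.eye(4); W[:3,:3]=R.from_quat(st['orientation']).as_matrix(); W[:3,3]=st['eef_pos']
        T=W@np.array(c['tool_from_camera'])
    d=T[:3,:3]@np.linalg.inv(K)@np.array([*uv,1.]); return T[:3,3],d
def onz(n,uv,z,st=None):
    o,d=ray(n,uv,st); return o+d*(z-o[2])/d[2]
E
python3 - <<'E'
from h import *
s=monitor.read_state(); print(s, arm.tcp_to_grasp)
a=snap('top','t0.png'); b=snap('side','s0.png')
for n in('top','side'): print(optics.get_calibration(n))
big=np.vstack([a,b]); 
E
```

```text
{'time_s': 0.0, 'joint_pos': array([-1.22708448,  0.47778686,  0.0223461 ,  1.55646123, -0.0115097 ,
        1.1092937 , -0.08309708]), 'joint_vel': array([-7.42447365e-06, -5.90318047e-04, -5.40614302e-04,  1.07975384e-04,
        1.03101621e-03, -2.66473947e-03, -5.51981896e-04]), 'joint_torque': array([ 7.08012431e-04, -5.96465635e+01,  1.60831869e+00, -2.81184286e+01,
        1.25684054e-02,  9.32497031e-03,  3.00038948e-06]), 'eef_pos': array([0.29457461, 0.60701914, 0.4037303 ]), 'orientation': array([ 2.23982234e-01,  9.74592802e-01, -8.99588214e-04, -1.40363634e-04]), 'wrist_force': array([0.50511726, 0.70117302, 0.23014622]), 'ft_torque': array([-0.01886566, -0.08660736, -0.02436018]), 'grasp_force': 0.0, 'opening': 0.08514980276034345} 0.1547
{'K': array([[469.51476252,   0.        , 254.39168992],
       [  0.        , 469.51476252, 188.73574636],
       [  0.        ,   0.        ,   1.        ]]), 'T': array([[ 0.01091966, -0.99303723,  0.11729374,  0.40133828],
       [-0.99960758, -0.01386677, -0.02433931,  0.0293811 ],
       [ 0.02579633, -0.11698193, -0.99279896,  1.27329832],
       [ 0.        ,  0.        ,  0.        ,  1.        ]])}
{'K': array([[407.14093075,   0.        , 255.07162305],
       [  0.        , 407.14093075, 188.71091129],
       [  0.        ,   0.        ,   1.        ]]), 'T': array([[ 0.81268795, -0.37778376,  0.44364145, -0.00587941],
       [-0.58250026, -0.50682245,  0.63547183, -0.78066271],
       [-0.01522349, -0.77486156, -0.63194763,  0.87841796],
       [ 0.        ,  0.        ,  0.        ,  1.        ]])}
```

View pics/t0.png

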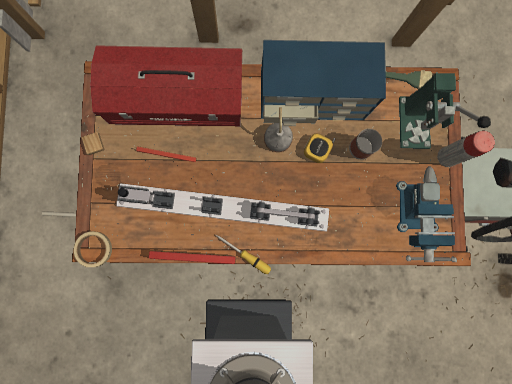

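View pics/s0.png

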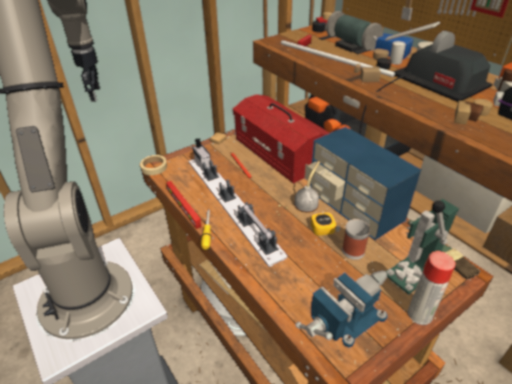

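Top view: rail from about (117,190) to (328,220), keeper at left (123,192), link between (258,210) and (312,217), with the can, tin and tape above it. The side view agrees. Next I measure the rail.

```bash
python3 - <<'E'
from h import *
im=cv2.imread('pics/t0.png'); hsv=cv2.cvtColor(im,cv2.COLOR_BGR2HSV)
m=((hsv[:,:,1]<40)&(hsv[:,:,2]>150)).astype(np.uint8); m[:175]=0;m[240:]=0;m[:,:100]=0;m[:,345:]=0
ys,xs=np.nonzero(m); print(len(xs),xs.min(),xs.max())
P=np.array([onz('top',(x,y),.012)[:2] for x,y in zip(xs,ys)],np.float32)
r=cv2.minAreaRect(P);print(r); B=cv2.boxPoints(r);print(B)
# axis from kp (high y end)
c=np.array(r[0]); e=B[1]-B[0] if np.linalg.norm(B[1]-B[0])>np.linalg.norm(B[2]-B[1]) else B[2]-B[1]
u=e/np.linalg.norm(e); u=u*np.sign(u[1]); o=c-u*.035
print('u',u,np.degrees(np.arctan2(u[1],u[0])),'origin',o)
for x in(-.195,-.065,.065,.195): print(x,o+u*x)
s=monitor.read_state();print('grasp',s['eef_pos'])
E
```

```text
2679 117 328
((0.47252997756004333, 0.08498165011405945), (0.5673267245292664, 0.11638505756855011), 83.8780746459961)
[[ 0.38441816 -0.19085813]
 [ 0.5001395  -0.20326996]
 [ 0.56064177  0.36082143]
 [ 0.44492048  0.37323326]]
u [0.10664453 0.9942972 ] 83.878075 origin [0.46879742 0.05018125]
-0.195 [ 0.44800174 -0.1437067 ]
-0.065 [ 0.46186553 -0.01444807]
0.065 [0.47572931 0.11481056]
0.195 [0.4895931 0.2440692]
grasp [0.29456786 0.60705755 0.40381076]
```

```bash
python3 - <<'E'
from h import *
im=cv2.imread('pics/t0.png'); hsv=cv2.cvtColor(im,cv2.COLOR_BGR2HSV)
m=((hsv[:,:,1]<40)&(hsv[:,:,2]>150)).astype(np.uint8); m[:175]=0;m[233:]=0;m[:,:100]=0;m[:,345:]=0
n,l,st,_=cv2.connectedComponentsWithStats(m)
k=[i for i in range(1,n) if st[i,4]>100]; print(st[k])
ys,xs=np.nonzero(np.isin(l,k))
P=np.array([onz('top',(x,y),.012)[:2] for x,y in zip(xs,ys)],np.float32)
r=cv2.minAreaRect(P);print(r); B=cv2.boxPoints(r)
e=max([B[1]-B[0],B[2]-B[1]],key=np.linalg.norm)
u=e/np.linalg.norm(e); u=u*np.sign(u[1]); o=np.array(r[0])-u*.035
print('u',u,np.degrees(np.arctan2(u[1],u[0])),'origin',o)
for x in(-.195,-.065,.065,.195): print(x,o+u*x)
E
```

```text
[[120 184  44  18 310]
 [117 189  95  28 876]
 [210 195  51  28 567]
 [260 201  48  17 371]
 [259 207  70  24 518]]Traceback (most recent call last):
  File "<stdin>", line 7, in <module>
  File "h.py", line 14, in onz
    o,d=ray(n,uv,st); return o+d*(z-o[2])/d[2]
        ~~~^^^^^^^^^
  File "h.py", line 6, in ray
    c=optics.get_calibration(n); K=np.array(c['K'])
ValueError: time passes only in moves, steps and waits
```

```bash
cat > h.py <<'E'
import numpy as np, cv2, functools
from scipy.spatial.transform import Rotation as R
from bench import monitor, optics, workorder, arm
CAL={'top':([[469.51476252,0,254.39168992],[0,469.51476252,188.73574636],[0,0,1]],
 [[0.01091966,-0.99303723,0.11729374,0.40133828],[-0.99960758,-0.01386677,-0.02433931,0.0293811],[0.02579633,-0.11698193,-0.99279896,1.27329832],[0,0,0,1]])}
def snap(n,f):
    im=optics.capture(n); cv2.imwrite('pics/'+f,im[:,:,::-1]); return im
@functools.cache
def cal(n):
    if n in CAL: return tuple(map(np.array,CAL[n]))
    c=optics.get_calibration(n); return np.array(c['K']),np.array(c['T' if 'T' in c else 'tool_from_camera'])
def ray(n,uv,st=None):
    K,T=cal(n)
    if n=='wrist':
        W=np.eye(4); W[:3,:3]=R.from_quat(st['orientation']).as_matrix(); W[:3,3]=st['eef_pos']; T=W@T
    return T[:3,3],T[:3,:3]@np.linalg.inv(K)@np.array([*uv,1.])
def onz(n,uv,z,st=None):
    o,d=ray(n,uv,st); return o+d*(z-o[2])/d[2]
E
python3 - <<'E'
from h import *
im=cv2.imread('pics/t0.png'); hsv=cv2.cvtColor(im,cv2.COLOR_BGR2HSV)
m=((hsv[:,:,1]<40)&(hsv[:,:,2]>150)).astype(np.uint8); m[:175]=0;m[233:]=0;m[:,:100]=0;m[:,345:]=0
n,l,st,_=cv2.connectedComponentsWithStats(m)
k=[i for i in range(1,n) if st[i,4]>100]
ys,xs=np.nonzero(np.isin(l,k))
P=np.array([onz('top',(x,y),.012)[:2] for x,y in zip(xs,ys)],np.float32)
r=cv2.minAreaRect(P);print(r); B=cv2.boxPoints(r)
e=max([B[1]-B[0],B[2]-B[1]],key=np.linalg.norm)
u=e/np.linalg.norm(e); u=u*np.sign(u[1]); o=np.array(r[0])-u*.035
print('u',u,np.degrees(np.arctan2(u[1],u[0])),'origin',o)
for x in(-.195,-.065,.065,.195): print(x,o+u*x)
E
```

```text
((0.50034099817276, 0.08199906349182129), (0.5673267245292664, 0.06044672429561615), 83.87896728515625)
u [0.10662898 0.9942989 ] 83.878975 origin [0.49660898 0.0471986 ]
-0.195 [ 0.47581633 -0.14668968]
-0.065 [ 0.4896781  -0.01743083]
0.065 [0.50353987 0.11182803]
0.195 [0.51740163 0.24108688]
```

>>> jog_arm:
  motion: [26,-42,0,-0.145,0,52,-84,0,-0.29,0,78,-126,0,-0.435,0,104,-168,0,-0.58,0,130,-210,0,-0.725,0,156,-252,0,-0.87,0,182,-294,0,-1.015,0,208,-336,0,-1.16,0]
  force: 30

```text
time_s: 0.9
eef_pos: [0.5032, 0.2694, 0.4046]
orientation: [0.723, 0.69, -0.0, -0.0]
wrist_force: [0.2, -0.0, 0.0]
opening: 0.0852
grasp_force: 0.0
```

>>> jog_arm:
  motion: [-3,-48,0,-0.02,0,-6,-96,0,-0.04,0,-9,-144,0,-0.065,0,-13,-192,-10,-0.065,0,-17,-240,-30,-0.065,0,-20,-288,-50,-0.065,0,-23,-336,-65,-0.065,0,-27,-380,-80,-0.065,0]

```text
time_s: 1.7
eef_pos: [0.4753, -0.1091, 0.3245]
orientation: [0.743, 0.669, 0.0, 0.0]
wrist_force: [1.3, 0.5, -0.1]
opening: 0.0854
grasp_force: 0.0
```

```bash
python3 - <<'E'
from h import *
s=monitor.read_state(); print(s['eef_pos'],s['orientation'],s['joint_vel'].max())
im=snap('wrist','w0.png'); K,T=cal('wrist'); print(K,T)
E
```

```text
[ 0.47530093 -0.1091291   0.32453418] [7.43350282e-01 6.68902331e-01 1.46954393e-04 9.08152601e-05] 1.2925013560629668
[[271.75496138   0.         259.55524861]
 [  0.         271.75496138 193.98954139]
 [  0.           0.           1.        ]] [[ 5.27136802e-04 -9.48438906e-01 -3.16959563e-01  8.11492311e-02]
 [ 9.99999856e-01  5.31448298e-04  7.28499376e-05 -5.16495777e-04]
 [ 9.93539049e-05 -3.16959555e-01  9.48439049e-01  3.17191470e-02]
 [ 0.00000000e+00  0.00000000e+00  0.00000000e+00  1.00000000e+00]]
```

View pics/w0.png

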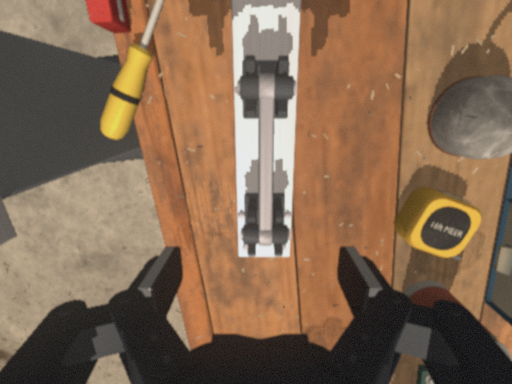

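Wrist view: link with pin b around (265,88) and pin a around (265,218), tape and can to the right. I'll work out positions.

```bash
python3 - <<'E'
from h import *
s=monitor.read_state(); print(s['eef_pos'],s['orientation'])
im=snap('wrist','w1.png'); c=im[40:270,215:320]; cv2.imwrite('pics/w1c.png',cv2.resize(c[:,:,::-1],None,fx=2.6,fy=2.6,interpolation=cv2.INTER_CUBIC))
for uv in [(265,88),(265,215)]: print(onz('wrist',uv,.06,s))
hsv=cv2.cvtColor(im,cv2.COLOR_RGB2HSV); m=(hsv[:,:,1]<25)&(hsv[:,:,2]>175)
for v in (10,30,130,140,150,250): 
    x=np.nonzero(m[v,200:340])[0]+200; print(v,x.min(),x.max(),onz('wrist',((x.min()+x.max())/2,v),.012,s))
E
```

```text
[ 0.47265179 -0.11720997  0.32291316] [ 7.46744495e-01  6.65106240e-01 -2.40705363e-03  7.44822013e-04]
[ 0.48637823 -0.02684753  0.06      ]
[ 0.47455861 -0.1352963   0.06      ]
10 240 297 [0.497418   0.03855356 0.012     ]
30 234 299 [0.49402159 0.02339937 0.012     ]
130 238 295 [ 0.48464854 -0.06404059  0.012     ]
140 238 295 [ 0.48359064 -0.07390958  0.012     ]
150 238 295 [ 0.48250771 -0.08401216  0.012     ]Traceback (most recent call last):
  File "<stdin>", line 7, in <module>
    return umr_minimum(a, axis, None, out, keepdims, initial, where)
ValueError: zero-size array to reduction operation minimum which has no identity
```

View pics/w1c.png

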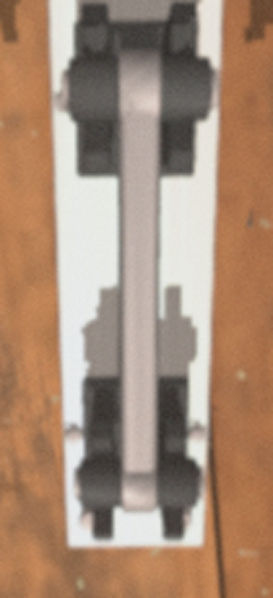

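>>> jog_arm:
  motion: [0,-8,0,0,0,0,-18,0,0,0,0,-28,0,0,0,0,-34,0,0,0,0,-38,0,0,0,0,-38,0,0,0,0,-38,0,0,0,0,-38,0,0,0]

```text
time_s: 2.6
eef_pos: [0.4759, -0.1451, 0.3251]
orientation: [0.743, 0.669, 0.0, -0.0]
wrist_force: [-0.8, 0.0, 0.2]
opening: 0.0856
grasp_force: 0.0
```

```bash
python3 - <<'E'
from h import *
s=monitor.read_state(); print(s['eef_pos'],s['orientation'])
im=snap('wrist','w2.png'); print(monitor.read_state()['eef_pos'])
np.save('s2.npy',np.r_[s['eef_pos'],s['orientation']])
c=im[60:330,200:330]; cv2.imwrite('pics/w2c.png',cv2.resize(c[:,:,::-1],None,fx=2.2,fy=2.2,interpolation=cv2.INTER_CUBIC))
E
```

```text
[ 0.47586583 -0.14510257  0.32507988] [ 7.43350503e-01  6.68902097e-01  4.25280124e-05 -1.11335789e-04]
[ 0.47583521 -0.14514239  0.32509219]
```

View pics/w2c.png

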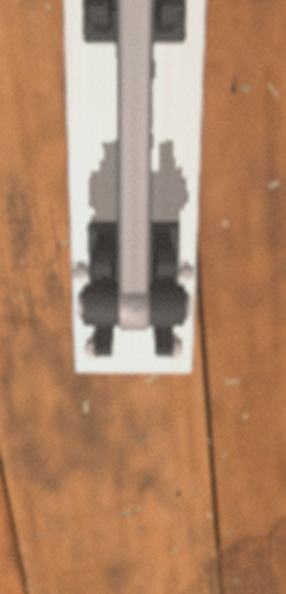

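Pin a's cylinder shows at crop (135,302); the rail's end edge is at crop row 373, columns 75–192.

```bash
python3 - <<'E'
from h import *
a=np.load('s2.npy'); s=dict(eef_pos=a[:3],orientation=a[3:])
p=onz('wrist',(200+135/2.2,60+302/2.2),.06,s)
e=onz('wrist',(200+133.5/2.2,60+373/2.2),.012,s)
u=np.array([.10663,.9943,0]); print('pin',p,'from rail end',e,e+u*.055)
g=a[:3]+R.from_quat(a[3:]).apply([0,0,.1547]); print('grasp',g)
for l in ('pin',p),('end',e+u*.055): print(l[0],(l[1]-g)@u,(l[1]-g)@np.array([-u[1],u[0],0]))
E
```

```text
pin [ 0.47697942 -0.14514685  0.06      ] from rail end [ 0.47078897 -0.20047666  0.012     ] [ 0.47665362 -0.14579016  0.012     ]
grasp [ 0.47585257 -0.14506816  0.17037988]
pin 4.192374647934649e-05 -0.0011288216209994985
end -0.0006324623804696949 -0.0008734775353939535
```

>>> jog_arm:
  motion: [0,0,-15,0,0,1,0,-40,0,0,1,0,-65,0,0,1,0,-85,0,0,1,0,-100,0,0,1,0,-108,0,0,1,0,-112,0,0,1,0,-112,0,0]

```text
time_s: 3.45
eef_pos: [0.4769, -0.1455, 0.2131]
orientation: [0.744, 0.669, -0.0, -0.0]
wrist_force: [0.0, 1.1, 0.3]
opening: 0.0855
grasp_force: 0.0
```

>>> jog_arm:
  motion: [0,0,0,0,120,0,0,0,0,255,0,0,0,0,255,0,0,0,0,255,0,0,0,0,255,0,0,0,0,255,0,0,0,0,255,0,0,0,0,255]
  force: 30

```text
time_s: 4.25
eef_pos: [0.4772, -0.1456, 0.2137]
orientation: [0.743, 0.669, 0.0, 0.0]
wrist_force: [-1.3, 0.9, 5.5]
opening: 0.0453
grasp_force: 30.3
```

```bash
cat > arc.py <<'E'
import numpy as np
N=40; t=np.arange(N+1)/N
# trapezoid speed with ramps
v=np.clip(np.minimum(t/.2,(1-t)/.25),0,1); th=np.concatenate([[0],np.cumsum((v[1:]+v[:-1])/2)]); th*=np.pi/th[-1]
s=130*(1-np.cos(th)); h=129.7*np.sin(th)
P=np.c_[.10663*s,.9943*s,h]
for c in range(5):
    b=np.round(P[8*c]*2)/2
    print(c,[x for r in P[8*c+1:8*c+9] for x in [*(np.round(r*2)/2-b).tolist(),0,255]])
E
python3 arc.py
```

```text
0 [0.0, 0.0, 1.0, 0, 255, 0.0, 0.0, 3.5, 0, 255, 0.0, 0.0, 7.5, 0, 255, 0.0, 0.5, 13.0, 0, 255, 0.0, 1.5, 20.5, 0, 255, 0.5, 3.5, 29.5, 0, 255, 0.5, 6.0, 39.5, 0, 255, 1.0, 10.5, 51.0, 0, 255]
1 [0.5, 5.5, 12.0, 0, 255, 1.5, 12.5, 23.0, 0, 255, 2.5, 20.5, 33.5, 0, 255, 3.5, 29.5, 43.0, 0, 255, 4.5, 39.5, 51.5, 0, 255, 5.5, 50.5, 59.0, 0, 255, 7.0, 62.0, 65.5, 0, 255, 8.0, 74.0, 70.5, 0, 255]
2 [1.5, 12.5, 4.0, 0, 255, 3.0, 25.0, 6.5, 0, 255, 4.0, 38.0, 8.0, 0, 255, 5.5, 51.5, 8.0, 0, 255, 7.0, 64.5, 6.5, 0, 255, 8.5, 77.0, 4.0, 0, 255, 9.5, 89.5, 0.0, 0, 255, 11.0, 101.5, -5.0, 0, 255]
3 [1.0, 11.5, -6.5, 0, 255, 2.5, 22.5, -14.0, 0, 255, 3.5, 32.5, -22.5, 0, 255, 4.5, 41.5, -32.0, 0, 255, 5.0, 49.5, -42.5, 0, 255, 6.0, 56.5, -53.5, 0, 255, 6.5, 62.0, -64.5, 0, 255, 7.0, 66.0, -75.0, 0, 255]
4 [0.5, 2.5, -9.5, 0, 255, 0.5, 4.5, -18.0, 0, 255, 0.5, 5.5, -25.0, 0, 255, 0.5, 6.0, -31.0, 0, 255, 0.5, 6.5, -35.5, 0, 255, 0.5, 6.5, -39.0, 0, 255, 0.5, 6.5, -41.0, 0, 255, 0.5, 6.5, -41.5, 0, 255]
```

>>> jog_arm:
  motion: [0,0,1,0,255,0,0,3.5,0,255,0,0,7.5,0,255,0,0.5,13,0,255,0,1.5,20.5,0,255,0.5,3.5,29.5,0,255,0.5,6,39.5,0,255,1,10.5,51,0,255]

```text
time_s: 5.05
eef_pos: [0.4776, -0.1349, 0.265]
orientation: [0.744, 0.669, -0.0, -0.0]
wrist_force: [-0.5, -1.4, -3.7]
opening: 0.045
grasp_force: 31.3
```

>>> jog_arm:
  motion: [0.5,5.5,12,0,255,1.5,12.5,23,0,255,2.5,20.5,33.5,0,255,3.5,29.5,43,0,255,4.5,39.5,51.5,0,255,5.5,50.5,59,0,255,7,62,65.5,0,255,8,74,70.5,0,255]

```text
time_s: 5.85
eef_pos: [0.4862, -0.0618, 0.3366]
orientation: [0.744, 0.668, 0.0, 0.001]
wrist_force: [-1.7, -4.2, 5.0]
opening: 0.0451
grasp_force: 32.1
```

>>> jog_arm:
  motion: [1.5,12.5,4,0,255,3,25,6.5,0,255,4,38,8,0,255,5.5,51.5,8,0,255,7,64.5,6.5,0,255,8.5,77,4,0,255,9.5,89.5,0,0,255,11,101.5,-5,0,255]

```text
time_s: 6.65
eef_pos: [0.4971, 0.0419, 0.3296]
orientation: [0.743, 0.669, 0.0, -0.0]
wrist_force: [-0.2, -0.1, 1.8]
opening: 0.0451
grasp_force: 33.4
```

>>> jog_arm:
  motion: [1,11.5,-6.5,0,255,2.5,22.5,-14,0,255,3.5,32.5,-22.5,0,255,4.5,41.5,-32,0,255,5,49.5,-42.5,0,255,6,56.5,-53.5,0,255,6.5,62,-64.5,0,255,7,66,-75,0,255]

```text
time_s: 7.45
eef_pos: [0.5038, 0.1081, 0.2535]
orientation: [0.743, 0.669, 0.0, -0.0]
wrist_force: [1.3, 5.4, 2.2]
opening: 0.0454
grasp_force: 36.4
```

>>> jog_arm:
  motion: [0.5,2.5,-9.5,0,255,0.5,4.5,-18,0,255,0.5,5.5,-25,0,255,0.5,6,-31,0,255,0.5,6.5,-35.5,0,255,0.5,6.5,-39,0,255,0.5,6.5,-41,0,255,0.5,6.5,-41.5,0,255]

```text
time_s: 8.25
eef_pos: [0.5041, 0.1145, 0.212]
orientation: [0.743, 0.669, 0.0, -0.001]
wrist_force: [1.3, 6.7, -0.4]
opening: 0.0449
grasp_force: 36.6
```

>>> jog_arm:
  motion: [0,0,-0.5,0,255,0,0,-1,0,255,0,0,-1.5,0,255,0,0,-1.5,0,255,0,0,-1.5,0,255,0,0,-1.5,0,255,0,0,-1.5,0,255,0,0,-1.5,0,255]

```text
time_s: 9.05
eef_pos: [0.5041, 0.1145, 0.2107]
orientation: [0.743, 0.669, 0.0, -0.001]
wrist_force: [1.4, 7.2, 0.2]
opening: 0.0453
grasp_force: 36.6
```

```bash
python3 - <<'E'
from h import *
im=snap('side','s1.png'); a=im[130:290,170:310]
w=snap('wrist','w3.png')
cv2.imwrite('pics/c3.png',np.hstack([cv2.resize(a,(350,400),interpolation=cv2.INTER_CUBIC),cv2.resize(w[:,80:440],(375,400))])[:,:,::-1])
E
```

```text
(no output)
```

View pics/c3.png

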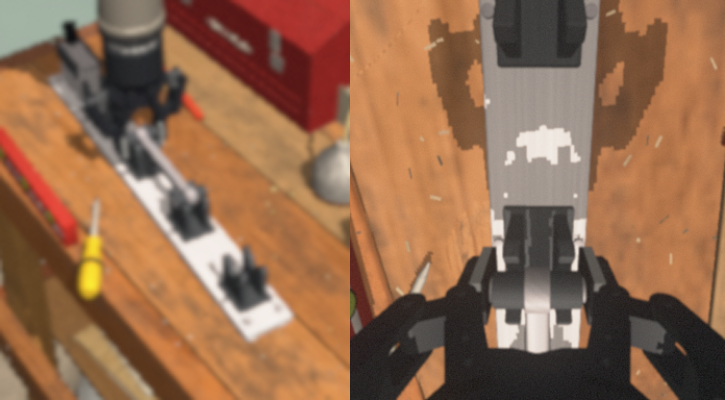

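The link now spans cradles 2–3. Contact isn't confirmed yet, so I lower further.

>>> jog_arm:
  motion: [0,0,-0.5,0,255,0,0,-1,0,255,0,0,-1.5,0,255,0,0,-2,0,255,0,0,-2,0,255,0,0,-2,0,255,0,0,-2,0,255,0,0,-2,0,255]

```text
time_s: 9.95
eef_pos: [0.5041, 0.1145, 0.2087]
orientation: [0.743, 0.669, 0.0, -0.001]
wrist_force: [1.1, 7.3, -0.1]
opening: 0.0449
grasp_force: 36.6
```

>>> jog_arm:
  motion: [0,0.5,0,0,255,0,1,0,0,255,0,1,0,0,255,0,1,-1,0,255,0,1,-2,0,255,0,1,-2,0,255,0,1,-2,0,255,0,1,-2,0,255]

```text
time_s: 10.75
eef_pos: [0.5042, 0.1145, 0.2075]
orientation: [0.744, 0.669, 0.0, -0.0]
wrist_force: [0.2, 4.7, 5.1]
opening: 0.0452
grasp_force: 36.9
```

```bash
python3 - <<'E'
from h import *
w=snap('wrist','w4.png')
b=cv2.imread('pics/w3.png')
f=lambda i:cv2.resize(i[170:350,190:340],(400,480),interpolation=cv2.INTER_CUBIC)
cv2.imwrite('pics/c4.png',np.hstack([f(b),f(w[:,:,::-1])]))
E
```

```text
(no output)
```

View pics/c4.png

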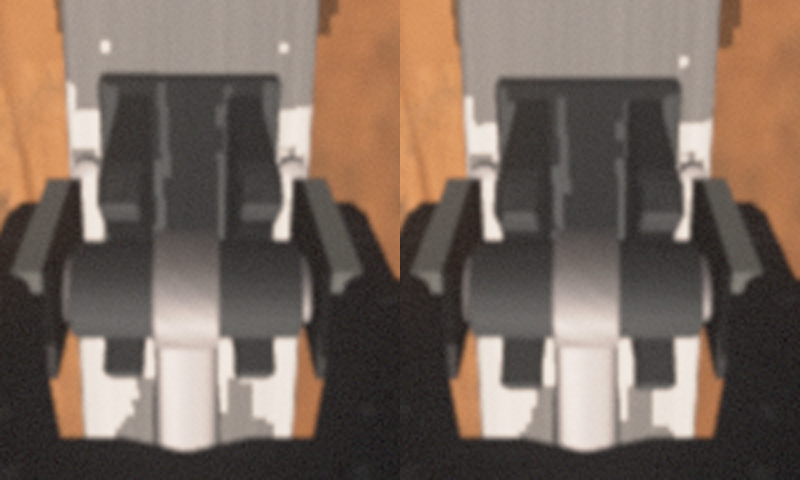

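>>> jog_arm:
  motion: [0,0,-0.5,0,255,0,0,-1,0,255,0,0,-1.5,0,255,0,0,-2,0,255,0,0,-2,0,255,0,0,-2,0,255,0,0,-2,0,255,0,0,-2,0,255]

```text
time_s: 11.6
eef_pos: [0.5043, 0.1144, 0.2071]
orientation: [0.744, 0.668, 0.001, -0.001]
wrist_force: [-6.4, 4.0, 26.4]
opening: 0.0447
grasp_force: 38.4
```

Firmly seated now (26 N). Unload and open.

>>> jog_arm:
  motion: [0,0,1,0,255,0,0,2,0,255,0,0,2,0,255,0,0,2,0,100,0,0,2,0,60,0,0,2,0,20,0,0,2,0,0,0,0,2,0,0]

```text
time_s: 12.4
eef_pos: [0.5042, 0.1137, 0.2075]
orientation: [0.744, 0.669, -0.0, 0.0]
wrist_force: [-0.3, 0.9, -1.1]
opening: 0.0856
grasp_force: 0.0
```

>>> jog_arm:
  motion: [0,0,15,0,0,0,0,45,0,0,-2,-20,80,0,0,-6,-55,105,0,0,-10,-90,112,0,0,-13,-115,112,0,0,-14,-126,112,0,0,-14,-129,112,0,0]

```text
time_s: 13.2
eef_pos: [0.49, -0.016, 0.3195]
orientation: [0.744, 0.668, -0.0, -0.0]
wrist_force: [-0.3, 1.0, 0.2]
opening: 0.0852
grasp_force: 0.0
```

>>> jog_arm:
  motion: [0,0,0,0,0,0,0,0,0,0,0,0,0,0,0,0,0,0,0,0,0,0,0,0,0,0,0,0,0,0,0,0,0,0,0,0,0,0,0,0]

```text
time_s: 14.0
eef_pos: [0.4903, -0.015, 0.3196]
orientation: [0.744, 0.669, 0.0, 0.0]
wrist_force: [-0.8, 0.4, 0.7]
opening: 0.0857
grasp_force: 0.0
```

```bash
python3 - <<'E'
from h import *
s=monitor.read_state(); print(s['eef_pos'],s['orientation'],s['wrist_force'])
im=snap('wrist','w5.png')
np.save('s5.npy',np.r_[s['eef_pos'],s['orientation']])
c=im[0:270,200:330]; cv2.imwrite('pics/w5c.png',cv2.resize(c[:,:,::-1],None,fx=2.2,fy=2.2,interpolation=cv2.INTER_CUBIC))
E
```

```text
[ 0.49029522 -0.01502639  0.31961478] [7.43596120e-01 6.68629053e-01 1.07054352e-05 2.61660584e-06] [-0.79062894  0.4436144   0.65138368]
```

View pics/w5c.png

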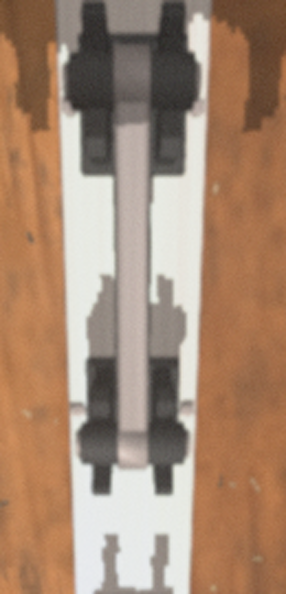

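Both pins look seated: pin a at crop (132,80), pin b at (133,441).

```bash
python3 - <<'E'
from h import *
a=np.load('s5.npy'); s=dict(eef_pos=a[:3],orientation=a[3:])
g=a[:3]+R.from_quat(a[3:]).apply([0,0,.1547]); print('grasp',g)
A=onz('wrist',(260,80/2.2),.06,s);B=onz('wrist',(200+133/2.2,441/2.2),.06,s)
print(A,B,A-B,np.linalg.norm(A-B),(B-g)*1000)
E
```

```text
grasp [ 0.49029822 -0.01502478  0.16491478]
[0.50362114 0.1123623  0.06      ] [ 0.49048338 -0.01613539  0.06      ] [0.01313777 0.12849769 0.        ] 0.12916755689868734 [   0.18515515   -1.11060633 -104.91477769]
```

>>> jog_arm:
  motion: [0,-1,-15,0,0,0,-1,-40,0,0,0,-1,-65,0,0,0,-1,-85,0,0,0,-1,-100,0,0,0,-1,-107,0,0,0,-1,-110,0,0,0,-1,-110,0,0]

```text
time_s: 14.85
eef_pos: [0.4905, -0.0161, 0.2098]
orientation: [0.744, 0.669, 0.0, 0.0]
wrist_force: [0.2, -0.9, 0.5]
opening: 0.0853
grasp_force: 0.0
```

>>> jog_arm:
  motion: [0,0,0,0,120,0,0,0,0,255,0,0,0,0,255,0,0,0,0,255,0,0,0,0,255,0,0,0,0,255,0,0,0,0,255,0,0,0,0,255]
  force: 30

```text
time_s: 15.65
eef_pos: [0.4906, -0.016, 0.2102]
orientation: [0.744, 0.669, 0.0, 0.0]
wrist_force: [-1.1, 0.8, 5.7]
opening: 0.0455
grasp_force: 30.2
```

>>> jog_arm:
  motion: [0,0,1,0,255,0,0,3.5,0,255,0,0,7.5,0,255,0,0.5,13,0,255,0,1.5,20.5,0,255,0.5,3.5,29.5,0,255,0.5,6,39.5,0,255,1,10.5,51,0,255]

```text
time_s: 16.45
eef_pos: [0.4911, -0.0056, 0.2615]
orientation: [0.744, 0.668, -0.0, -0.0]
wrist_force: [0.2, -0.2, -4.2]
opening: 0.0452
grasp_force: 31.3
```

>>> jog_arm:
  motion: [0.5,5.5,12,0,255,1.5,12.5,23,0,255,2.5,20.5,33.5,0,255,3.5,29.5,43,0,255,4.5,39.5,51.5,0,255,5.5,50.5,59,0,255,7,62,65.5,0,255,8,74,70.5,0,255]

```text
time_s: 17.25
eef_pos: [0.5, 0.0679, 0.3329]
orientation: [0.744, 0.668, 0.0, 0.001]
wrist_force: [0.1, -7.1, 7.4]
opening: 0.0456
grasp_force: 32.4
```

>>> jog_arm:
  motion: [1.5,12.5,4,0,255,3,25,6.5,0,255,4,38,8,0,255,5.5,51.5,8,0,255,7,64.5,6.5,0,255,8.5,77,4,0,255,9.5,89.5,0,0,255,11,101.5,-5,0,255]

```text
time_s: 18.05
eef_pos: [0.5101, 0.1712, 0.3255]
orientation: [0.743, 0.669, -0.0, -0.0]
wrist_force: [0.2, -1.0, -0.7]
opening: 0.045
grasp_force: 34.0
```

>>> jog_arm:
  motion: [1,11.5,-6.5,0,255,2.5,22.5,-14,0,255,3.5,32.5,-22.5,0,255,4.5,41.5,-32,0,255,5,49.5,-42.5,0,255,6,56.5,-53.5,0,255,6.5,62,-64.5,0,255,7,66,-75,0,255]

```text
time_s: 18.85
eef_pos: [0.5174, 0.2373, 0.2502]
orientation: [0.743, 0.669, 0.001, -0.0]
wrist_force: [1.4, 5.3, 1.7]
opening: 0.045
grasp_force: 35.8
```

>>> jog_arm:
  motion: [0.5,2.5,-9.5,0,255,0.5,4.5,-18,0,255,0.5,5.5,-25,0,255,0.5,6,-31,0,255,0.5,6.5,-35.5,0,255,0.5,6.5,-39,0,255,0.5,6.5,-41,0,255,0.5,6.5,-41.5,0,255]

```text
time_s: 19.65
eef_pos: [0.5176, 0.2436, 0.2088]
orientation: [0.743, 0.669, 0.0, -0.0]
wrist_force: [1.9, 5.9, -0.1]
opening: 0.045
grasp_force: 35.9
```

Same behaviour as before; lower until contact.

>>> jog_arm:
  motion: [0,0,-0.5,0,255,0,0.5,-1,0,255,0,0.5,-1.5,0,255,0,0.5,-2,0,255,0,0.5,-2.5,0,255,0,0.5,-3,0,255,0,0.5,-3,0,255,0,0.5,-3,0,255]

```text
time_s: 20.45
eef_pos: [0.5178, 0.2436, 0.2061]
orientation: [0.743, 0.669, 0.0, -0.0]
wrist_force: [0.3, 4.3, -0.2]
opening: 0.0453
grasp_force: 35.9
```

>>> jog_arm:
  motion: [0,0,-0.5,0,255,0,0,-1,0,255,0,0,-1.5,0,255,0,0,-2,0,255,0,0,-2,0,255,0,0,-2,0,255,0,0,-2,0,255,0,0,-2,0,255]

```text
time_s: 21.25
eef_pos: [0.5177, 0.2436, 0.2043]
orientation: [0.743, 0.669, 0.0, -0.0]
wrist_force: [-0.2, 6.0, 1.2]
opening: 0.0451
grasp_force: 36.1
```

>>> jog_arm:
  motion: [0,0,-0.5,0,255,0,0,-1,0,255,0,0,-1.5,0,255,0,0,-1.5,0,255,0,0,-1.5,0,255,0,0,-1.5,0,255,0,0,-1.5,0,255,0,0,-1.5,0,255]

```text
time_s: 22.05
eef_pos: [0.5178, 0.2435, 0.204]
orientation: [0.744, 0.669, 0.0, -0.001]
wrist_force: [-3.8, 4.4, 14.5]
opening: 0.0453
grasp_force: 36.8
```

Seated (14.5 N). Unload and open, then rise.

>>> jog_arm:
  motion: [0,0,0.5,0,255,0,0,1.5,0,255,0,0,1.5,0,255,0,0,1.5,0,100,0,0,1.5,0,60,0,0,1.5,0,20,0,0,1.5,0,0,0,0,1.5,0,0]

```text
time_s: 22.85
eef_pos: [0.5178, 0.2427, 0.2045]
orientation: [0.744, 0.668, -0.0, 0.0]
wrist_force: [-0.7, -0.5, -0.5]
opening: 0.0855
grasp_force: 0.0
```

>>> jog_arm:
  motion: [0,0,10,0,0,0,0,35,0,0,0,0,65,0,0,0,0,95,0,0,0,0,115,0,0,0,0,120,0,0,0,0,120,0,0,0,0,120,0,0]

```text
time_s: 23.65
eef_pos: [0.5173, 0.2429, 0.3238]
orientation: [0.744, 0.669, -0.001, -0.0]
wrist_force: [-0.4, -0.6, -0.5]
opening: 0.0855
grasp_force: 0.0
```

```bash
python3 - <<'E'
from h import *
s=monitor.read_state(); print(s['eef_pos'],s['orientation'],s['wrist_force'])
im=snap('wrist','w6.png')
np.save('s6.npy',np.r_[s['eef_pos'],s['orientation']])
c=im[0:270,200:330]; cv2.imwrite('pics/w6c.png',cv2.resize(c[:,:,::-1],None,fx=2.2,fy=2.2,interpolation=cv2.INTER_CUBIC))
E
```

```text
[0.51734302 0.24287768 0.32383268] [ 7.43519805e-01  6.68713589e-01 -6.40595614e-04 -1.58265206e-04] [-0.40812417 -0.59653519 -0.4561317 ]
```

View pics/w6c.png

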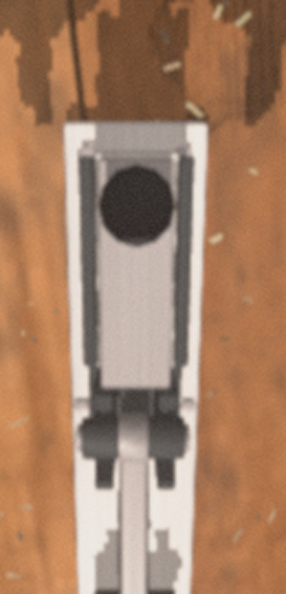

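Pin b is seated in cradle 4 at crop (133,437); keeper knob top at crop (137,204).

```bash
python3 - <<'E'
from h import *
a=np.load('s6.npy'); s=dict(eef_pos=a[:3],orientation=a[3:])
g=a[:3]+R.from_quat(a[3:]).apply([0,0,.1547]); print('grasp',g)
k=onz('wrist',(200+137/2.2,204/2.2),.1155,s); p=onz('wrist',(200+133/2.2,437/2.2),.06,s)
t=onz('wrist',(200+136/2.2,388/2.2),.0765,s)
u=np.array([.10663,.9943,0])
print('knob-grasp',(k-g)*1000,'pin',p,'along',(k-p)@u,(t-p)@u,(k-p)@[-u[1],u[0],0])
E
```

```text
grasp [0.51716291 0.24278155 0.16913281]
knob-grasp [ 10.25587555  86.54738721 -53.63281155] pin [0.51725743 0.24182895 0.06      ] along 0.08808475032204775 0.025187583026621156 -0.0007733092730959207
```

>>> jog_arm:
  motion: [3,20,0,0,0,6,50,0,0,0,9,75,0,0,0,10,87,-10,0,0,10,87,-28,0,0,10,87,-46,0,0,10,87,-58,0,0,10,87,-62,0,0]

```text
time_s: 24.5
eef_pos: [0.5272, 0.3296, 0.2603]
orientation: [0.744, 0.669, -0.002, -0.0]
wrist_force: [-0.6, -0.1, 0.9]
opening: 0.0855
grasp_force: 0.0
```

>>> jog_arm:
  motion: [0,0,0,0,0,0,0,0,0,120,0,0,0,0,255,0,0,0,0,255,0,0,0,0,255,0,0,0,0,255,0,0,0,0,255,0,0,0,0,255]
  force: 30

```text
time_s: 25.3
eef_pos: [0.5278, 0.3301, 0.2631]
orientation: [0.744, 0.669, 0.0, -0.0]
wrist_force: [-1.6, -1.0, 6.1]
opening: 0.021
grasp_force: 30.1
```

>>> jog_arm:
  motion: [-0.5,-3,0,0,255,-1,-8,0,0,255,-1.5,-13,0,0,255,-2,-18,0,0,255,-2.5,-23,0,0,255,-3,-27,0,0,255,-3,-31,0,0,255,-3.5,-34,0,0,255]

```text
time_s: 26.1
eef_pos: [0.5242, 0.2959, 0.2631]
orientation: [0.744, 0.669, 0.0, -0.0]
wrist_force: [-1.7, 1.1, 6.2]
opening: 0.0209
grasp_force: 30.3
```

>>> jog_arm:
  motion: [0,-1,0,0,255,0,-2,0,0,255,0,-3,0,0,255,-0.5,-4,0,0,255,-0.5,-5,0,0,255,-0.5,-6,0,0,255,-0.5,-7,0,0,255,-0.5,-7,0,0,255]

```text
time_s: 26.9
eef_pos: [0.5236, 0.2915, 0.2631]
orientation: [0.743, 0.669, 0.002, -0.001]
wrist_force: [-0.4, 8.9, 3.2]
opening: 0.0208
grasp_force: 29.9
```

>>> jog_arm:
  motion: [0,-1,0,0,255,0,-2,0,0,255,0,-3,0,0,255,0,-3,0,0,255,0,-3,0,0,255,0,-3,0,0,255,0,-3,0,0,255,0,-3,0,0,255]

```text
time_s: 27.7
eef_pos: [0.5234, 0.2909, 0.2632]
orientation: [0.742, 0.67, 0.003, -0.002]
wrist_force: [0.5, 14.5, 0.3]
opening: 0.0213
grasp_force: 29.6
```

Hard stop. Unload, open, rise.

>>> jog_arm:
  motion: [0,1,0,0,255,0,3,0,0,255,0,4.5,0,0,255,0,4.5,0,0,255,0,4.5,0,0,100,0,4.5,0,0,50,0,4.5,0,0,0,0,4.5,0,0,0]

```text
time_s: 28.5
eef_pos: [0.5238, 0.2897, 0.2623]
orientation: [0.744, 0.668, -0.0, 0.0]
wrist_force: [0.3, 0.2, 0.3]
opening: 0.0777
grasp_force: 0.0
```

>>> jog_arm:
  motion: [0,0,0,0,0,0,0,15,0,0,0,0,40,0,0,0,0,70,0,0,0,0,90,0,0,0,0,100,0,0,0,0,100,0,0,0,0,100,0,0]

```text
time_s: 29.3
eef_pos: [0.5234, 0.2904, 0.3622]
orientation: [0.743, 0.669, -0.0, -0.0]
wrist_force: [-0.2, -0.4, -1.2]
opening: 0.0851
grasp_force: 0.0
```

```bash
python3 - <<'E'
from h import *
s=monitor.read_state(); print(s['eef_pos'])
im=snap('wrist','w7.png'); t=snap('top','t7.png')
cv2.imwrite('pics/c7.png',np.hstack([cv2.resize(im,(400,300)),cv2.resize(t[120:270,100:400],(400,300))])[:,:,::-1])
E
```

```text
[0.52342349 0.29043921 0.36215481]
```

View pics/c7.png

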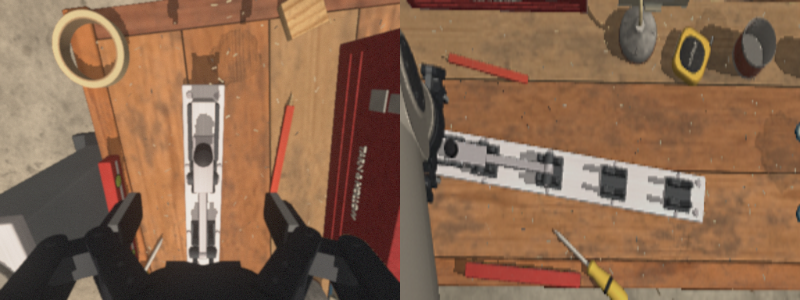

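```bash
python3 - <<'E'
from h import *
s=monitor.read_state()
im=cv2.imread('pics/w7.png'); g=im.max(2)
m=(g<60).astype(np.uint8); m[:170]=0;m[225:]=0;m[:,:235]=0;m[:,285:]=0
n,l,st,ce=cv2.connectedComponentsWithStats(m); i=1+st[1:,4].argmax(); print(st[i],ce[i])
k=onz('wrist',ce[i],.1155,s); u=np.array([.10663,.9943,0])
print((k-np.array([.51726,.24183,.1155]))@u)
E
```

```text
[250 184  21  14 150] [259.66       189.53333333]
0.06198827649683784
```

```bash
python3 - <<'E'
from h import *
s=monitor.read_state(); u=np.array([.10663,.9943,0])
im=cv2.imread('pics/w7.png'); g=im.max(2)
for th in (80,100,120):
    m=(g<th).astype(np.uint8); m[:150]=0;m[240:]=0;m[:,:235]=0;m[:,285:]=0
    m=cv2.morphologyEx(m,cv2.MORPH_OPEN,np.ones((9,9)))
    n,l,st,ce=cv2.connectedComponentsWithStats(m); 
    for i in range(1,n): print(th,st[i],ce[i],(onz('wrist',ce[i],.1155,s)-np.array([.51726,.24183,.1155]))@u)
cv2.imwrite('pics/k.png',cv2.resize(im[130:290,210:310],None,fx=3.5,fy=3.5,interpolation=cv2.INTER_CUBIC))
E
```

```text
80 [249 184  22  21 414] [259.647343   194.78743961] 0.057403034715700824
100 [249 183  23  29 567] [259.86067019 197.30864198] 0.05518194854214647
120 [248 182  24  30 618] [259.67961165 196.87055016] 0.05556863344148314
```

View pics/k.png

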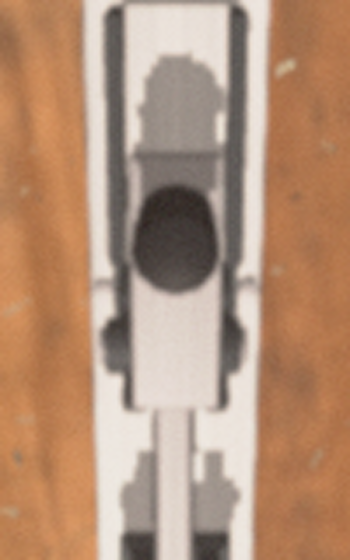

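The tongue covers the pin. Its tip is at crop row 408 and the pin's ends are at about row 345, which fits fully home, as does the hard stop I felt. The bystanders haven't moved.

```bash
python3 -c "
from bench import workorder; print(workorder.finish_job())"
```

```text
the job is handed in; nothing more can be done
None
```

I walked the link end over end into cradles 3 and 4 and slid the keeper to its hard stop over the end pin. I then let go, with the oil can, tin, tape measure and level undisturbed, and handed the job in at about 29 s (no verdict was returned).

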